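# Restock the drawer without a pin tin and shut the drawers

### The job

Each of the three small drawers of the desk-top unit should hold one flat rectangular pin tin, but one has none. Lay the spare tin from the desk gently in that drawer, flat and lengthwise (its long side along the drawer) like the others, then push all three drawers fully home. Leave the other things on the desk where they are.

Things in the scene. Friction and masses are not known exactly. Their poses are not given: they have to be found in the camera images.
- unit: dark wooden desk-top drawer unit, fixed: 200 deep (x) x 324 wide (y) x 66 high, three drawers side by side that pull out towards the robot. Origin: centre of the carcass's underside; x points to its back (drawers open to -x), y left, z up. Carcass front edge at x = -100. A bowl and two flat books, up to 100 above the desk, are fixed on its roof behind x = -20
- spare_tin: the spare pin tin, lying on the desk beside the drawer unit, at its left or right: flat rectangular steel tin, 64 long (x) x 36 wide (y) x 24 high. Origin: centre of its underside, z up
- tin_a: a pin tin just like the spare (64 x 36 x 24), lying lengthwise in one of the three drawers, which one varies. Origin: centre of its underside, z up
- tin_b: a pin tin just like the spare (64 x 36 x 24), lying lengthwise in one of the three drawers, which one varies. Origin: centre of its underside, z up
- drawer_left (a joint): how far the left drawer (as the robot sees it) is pulled out, m: 0 is fully home, 0.15 fully out; it slides with about 1 N of friction
- drawer_left_in (a point): centre of the inner floor of the left drawer, moves with it; axes as the unit's. The inside is 170 long (x) x 88 wide (y), the floor lies 12 above the desk, the side walls are 3 thick and their tops 34 above the floor; the part behind the carcass's front edge is under the roof
- drawer_left_front (a point): centre of the outer face of the left drawer's front panel, 31 above the desk, moves with it; the panel is 98 wide, 48 high (7 to 55 above the desk), 12 thick. A small brass pull, 44 wide (y) and 12 high, stands 10 out from it (towards -x), its middle 5 above this point
- drawer_middle (a joint): how far the middle drawer (as the robot sees it) is pulled out, m: 0 is fully home, 0.15 fully out; it slides with about 1 N of friction
- drawer_middle_in (a point): centre of the inner floor of the middle drawer, moves with it; axes as the unit's. The inside is 170 long (x) x 88 wide (y), the floor lies 12 above the desk, the side walls are 3 thick and their tops 34 above the floor; the part behind the carcass's front edge is under the roof
- drawer_middle_front (a point): centre of the outer face of the middle drawer's front panel, 31 above the desk, moves with it; the panel is 98 wide, 48 high (7 to 55 above the desk), 12 thick. A small brass pull, 44 wide (y) and 12 high, stands 10 out from it (towards -x), its middle 5 above this point
- drawer_right (a joint): how far the right drawer (as the robot sees it) is pulled out, m: 0 is fully home, 0.15 fully out; it slides with about 1 N of friction
- drawer_right_in (a point): centre of the inner floor of the right drawer, moves with it; axes as the unit's. The inside is 170 long (x) x 88 wide (y), the floor lies 12 above the desk, the side walls are 3 thick and their tops 34 above the floor; the part behind the carcass's front edge is under the roof
- drawer_right_front (a point): centre of the outer face of the right drawer's front panel, 31 above the desk, moves with it; the panel is 98 wide, 48 high (7 to 55 above the desk), 12 thick. A small brass pull, 44 wide (y) and 12 high, stands 10 out from it (towards -x), its middle 5 above this point
- round_tin: bystander: round aluminium tin, 54 across, 24 high; not a pin tin. Origin: centre of its underside
- pen_cup: bystander: empty steel pen cup, 72 across at the rim, 95 high. Origin: centre of its underside
- stapler: bystander: stapler, 125 x 34 x 45 high. Origin: centre of its underside
- tape_dispenser: bystander: tape dispenser, 110 x 45 x 70 high. Origin: centre of its underside
- eraser: bystander: eraser, 42 x 20 x 14 high. Origin: centre of its underside
- magnifier: bystander: hand lens lying flat, lens 68 across, 10 high, handle 90 long to its -x. Origin: centre of its underside (below the lens's centre)
Mind the look-alikes: they are no part of the job. Leave any orange look-alike of the spare_tin alone. What is shaped like the tin_a but purple is not meant.

How it is judged (in metres and radians):
On the way, in this order (a step that is already met when the one before it is completed fails the run):
1. the spare tin lies flat, lengthwise and released in the drawer that had none (((x of tin_a in the frame of drawer_left_in between -0.06 and 0.06 m and y of tin_a in the frame of drawer_left_in between -0.03 and 0.03 m and z of tin_a in the frame of drawer_left_in between -0.005 and 0.006 m and angle between tin_a's own z axis and vertical below 0.12 rad) or (x of tin_b in the frame of drawer_left_in between -0.06 and 0.06 m and y of tin_b in the frame of drawer_left_in between -0.03 and 0.03 m and z of tin_b in the frame of drawer_left_in between -0.005 and 0.006 m and angle between tin_b's own z axis and vertical below 0.12 rad) or (x of spare_tin in the frame of drawer_left_in between -0.06 and 0.06 m and y of spare_tin in the frame of drawer_left_in between -0.03 and 0.03 m and z of spare_tin in the frame of drawer_left_in between -0.005 and 0.006 m and angle between spare_tin's own z axis and vertical below 0.12 rad)) and ((x of tin_a in the frame of drawer_middle_in between -0.06 and 0.06 m and y of tin_a in the frame of drawer_middle_in between -0.03 and 0.03 m and z of tin_a in the frame of drawer_middle_in between -0.005 and 0.006 m and angle between tin_a's own z axis and vertical below 0.12 rad) or (x of tin_b in the frame of drawer_middle_in between -0.06 and 0.06 m and y of tin_b in the frame of drawer_middle_in between -0.03 and 0.03 m and z of tin_b in the frame of drawer_middle_in between -0.005 and 0.006 m and angle between tin_b's own z axis and vertical below 0.12 rad) or (x of spare_tin in the frame of drawer_middle_in between -0.06 and 0.06 m and y of spare_tin in the frame of drawer_middle_in between -0.03 and 0.03 m and z of spare_tin in the frame of drawer_middle_in between -0.005 and 0.006 m and angle between spare_tin's own z axis and vertical below 0.12 rad)) and ((x of tin_a in the frame of drawer_right_in between -0.06 and 0.06 m and y of tin_a in the frame of drawer_right_in between -0.03 and 0.03 m and z of tin_a in the frame of drawer_right_in between -0.005 and 0.006 m and angle between tin_a's own z axis and vertical below 0.12 rad) or (x of tin_b in the frame of drawer_right_in between -0.06 and 0.06 m and y of tin_b in the frame of drawer_right_in between -0.03 and 0.03 m and z of tin_b in the frame of drawer_right_in between -0.005 and 0.006 m and angle between tin_b's own z axis and vertical below 0.12 rad) or (x of spare_tin in the frame of drawer_right_in between -0.06 and 0.06 m and y of spare_tin in the frame of drawer_right_in between -0.03 and 0.03 m and z of spare_tin in the frame of drawer_right_in between -0.005 and 0.006 m and angle between spare_tin's own z axis and vertical below 0.12 rad)) and angle between the x axis of spare_tin and the x axis of unit, either way round below 0.35 rad and contact force between the fingers and spare_tin below 0.3 N), for 0.2 s.
2. all three drawers are fully home (value of joint each of drawer_left, drawer_middle, drawer_right below 0.006 m), for 0.2 s.
At the end, for the whole second after the job is handed in: Every drawer is home (within 6 mm) and holds one pin tin lying flat on its floor (within 60 mm lengthwise and 30 mm across of the floor's centre, tilt under 0.12 rad); the spare is lengthwise within 0.35 rad (about 20 degrees), released; all tins at rest (all of step 1 and all of step 2 and linear speed of each of tin_a, tin_b, spare_tin below 0.02 m/s); the robot touches nothing.
It fails at once if a bystander is shifted by more than 20 mm (distance of any of round_tin, pen_cup, stapler, tape_dispenser, eraser, magnifier from where it was at the start of the episode above 0.02 m).
It fails at once if the spare tin is dropped or thrown (falls from more than about 5 cm) (linear speed of spare_tin above 1 m/s and contact force between the fingers and spare_tin below 0.1 N).
It also fails if it takes over 67 s, if anything falls off the work surface, if the arm or the gripper's body presses on something with over 40 N, if the wrist force passes 120 N, or if a joint passes its speed limit or range.

### The arm

A 6-joint arm with a two-finger parallel gripper is mounted at the origin on the work surface. World frame = base frame: x ahead of the robot, y to its left, z up, the work surface at z = 0. Lengths are in mm, angles in rad, forces in N, time in s.
With the tool pointing down it reaches from about 225 to 875 mm from the base axis. Payload 3.4 kg.
Tool frame: the origin (TCP) lies midway between the tips of the shut fingers; the grasp point (between the pads) lies 19 mm behind it; z points along the fingers, y is the direction in which the jaws open and shut (so a half turn about z gives the same grasp; the last joint's range is limited). The gripper opens to 85 mm and grips with 20 to 120 N. Pads are 22 mm wide; open, the fingers measure 114 mm over their backs; the gripper's body (76 mm by 85 mm) begins 54 mm behind the grasp point. The pads swing forward as they close: fully open they stand 13 mm farther back than shut.
Start: joints at [-1.408, 0.276, 1.505, -0, 1.361, -0.121], TCP at [161.001, -552.034, 231.328] pointing down, gripper open.
Joint ranges: [-2.89, 2.89], [-0.75, 2.08], [0.22, 2.7], [-1.18, 4.32], [0.11, 2.71], [-2.7, 2.7]. Speed limits (rad/s): [2.57, 2.57, 3.14, 3.14, 3.14, 3.14].

### API

Orientations are given as a unit quaternion [w, x, y, z].
In Python, from workcell import env, eyes gives the robot as it stands.
- The arm moves only by the shell command python3 -m creep 'ROWS' [FORCE]. ROWS is JSON, a list that holds one entry, the list of rows, each a list of 7 numbers: the turn, a rotation vector about the tool's x, y, z in units of 6 degrees (1.0 is 6 degrees), then the shift along the tool's x, y, z in units of 30 mm (1.0 is 30 mm), then the opening, from 0 (shut) to 1 (fully open). A call has exactly 8 rows; each row shifts and turns the commanded pose from where the row before left it, along the tool's axes as they then stand; what a row does not reach is not made up. A row lasts 1/12 s, in which the tool goes at most 41.7 mm and 7.16 degrees, less where a joint would pass 70% of its speed; a pose out of reach is approached as far as the arm can. A call is refused whole if a number of a shift passes 1 or a number of a turn 1, either way. A call with a gripper value outside its range is refused whole. The fingers move at their own pace and stop on an object; FORCE is the grip in N (left out, the last holds). Time passes only in rows, so rows that do not move let the fingers close, or fill a call up. It gives the time, the measured TCP pose, the force and the opening at its end, in the units of the state.
- env.read_state(): the state, without advancing time (a new reading comes with each control period).
- eyes.read_camera(name): name is "side" or "top" or "wrist"; returns the picture (400x640x3 uint8, red, green, blue); there is no depth.
- eyes.camera_info(name): a dict with "vfov" (degrees; the focal length in pixels is half the picture's height over the tangent of half this angle, whatever the lens; pixels are square), "cx", "cy" (the principal point, pixels), "cam_to_world" (4x4, takes a point from camera to world coordinates). Camera axes: x right, y down, z forward; pixel columns grow to the right and rows downward; lengths in mm; the calibration is good to about 2 mm. A picture is of the moment at which its call begins: read the wrist's pose just before it. camera_info takes no time and is no camera call; for the wrist camera it gives the pose at the moment of the call.
- env.hand_in(): hands the job in, once; it reports no verdict.
The state is a dict: "t": time; "q": joint angles; "dq": joint speeds; "effort": joint torques, N m; "ee_pos": TCP position; "ee_rot": TCP orientation; "wrist_force": force on the tool from outside, world axes, zero at the start; "ft_torque": the same for the moment, N m; "gripper_width": finger opening in mm.
Only numpy, scipy, OpenCV 4.12 (cv2) and the standard library are available. Lean on these libraries where they do the work, as an engineer would, in place of code of your own. Each camera call takes 0.05 s, during which the arm holds its last target. There are 200 camera calls.

## Working session

There is one attempt and no reset: what is moved stays moved. The work goes in short steps, Python scripts to look and compute and a shell command to move; the robot and the scene stay as the last step left them, time stands still between calls to the robot, and variables do not carry over. Pictures are saved under pics/ and viewed, about 8 in all and at most 12, crops included, and the job is handed in when it is done.

```bash
mkdir -p pics; cat > h.py <<'E'
import numpy as np,cv2
from workcell import env,eyes
def info(n):
    i=eyes.camera_info(n);f=200/np.tan(np.radians(i["vfov"])/2);return f,i["cx"],i["cy"],np.array(i["cam_to_world"])
def p2w(n,u,v,z,I=None):
    f,cx,cy,T=I or info(n);d=T[:3,:3]@np.array([(u-cx)/f,(v-cy)/f,1]);o=T[:3,3];return (o+d*(z-o[2])/d[2]).round(1)
def w2p(n,p,I=None):
    f,cx,cy,T=I or info(n);c=T[:3,:3].T@(np.array(p)-T[:3,3]);return (c[0]/c[2]*f+cx).round(1),(c[1]/c[2]*f+cy).round(1)
def snap(n,name,crop=None,s=1):
    im=eyes.read_camera(n)[:,:,::-1]
    if crop: x0,y0,x1,y1=crop;im=im[y0:y1,x0:x1]
    cv2.imwrite(f"pics/{name}.png",cv2.resize(im,None,fx=s,fy=s,interpolation=cv2.INTER_CUBIC))
E
python3 - <<'E'
from h import *
snap("top","top1",None,1.25);snap("side","side1",None,1.25)
for n in("top","side","wrist"):
    f,cx,cy,T=info(n);print(n,f,cx,cy,T.round(3).tolist())
s=env.read_state();print(s["t"],s["ee_pos"],s["ee_rot"],s["gripper_width"])
E
```

```text
top 362.11457537185584 320.8613647359723 203.892419279004 [[0.003, -0.998, 0.062, 463.424], [-1.0, -0.005, -0.029, 45.223], [0.029, -0.062, -0.998, 1158.167], [0.0, 0.0, 0.0, 1.0]]
side 400.8253315330826 315.84284132678397 193.24351600570782 [[-0.859, -0.344, 0.379, 87.489], [-0.512, 0.565, -0.647, 757.223], [0.008, -0.75, -0.662, 777.907], [0.0, 0.0, 0.0, 1.0]]
wrist 311.84974845505604 318.74129158616387 200.73161107070024 [[0.279, -0.927, -0.251, 223.768], [-0.96, -0.27, -0.071, -531.89], [-0.002, 0.261, -0.965, 371.94], [0.0, 0.0, 0.0, 1.0]]
0.1 [ 160.91064643 -551.5213101   230.52762764] [-8.42037729e-04  9.89948333e-01  1.41426971e-01 -2.11165611e-05] 84.97229411058315
```

View pics/top1.png

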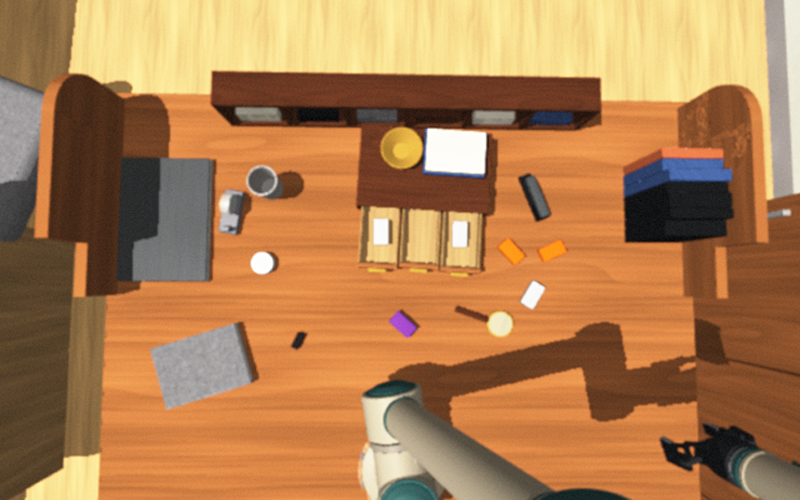

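View pics/side1.png

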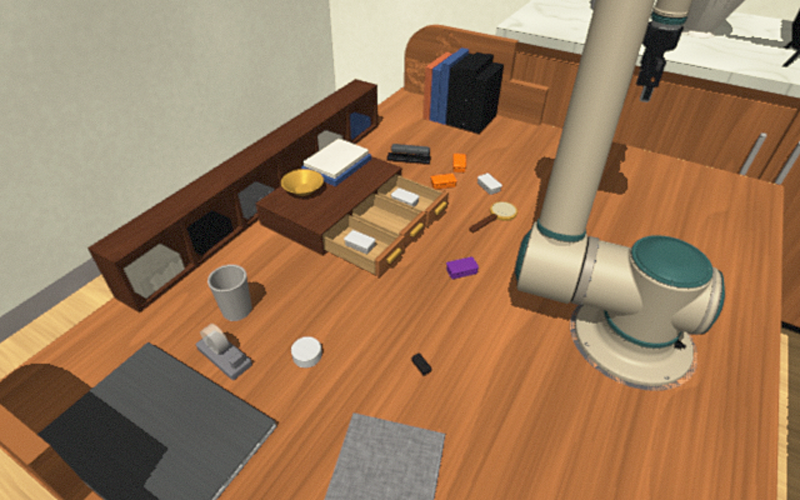

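The left drawer (tin at 382,231 in the 1.25x picture) and the right drawer (460,234) each hold a tin. The middle one is empty. The white spare lies at (533,294), with orange look-alikes nearby and the purple one at (403,323). Next is an enlarged crop.

```bash
python3 - <<'E'
from h import *
snap("top","top2",(280,150,460,285),4.4)
E
```

```text
(no output)
```

View pics/top2.png

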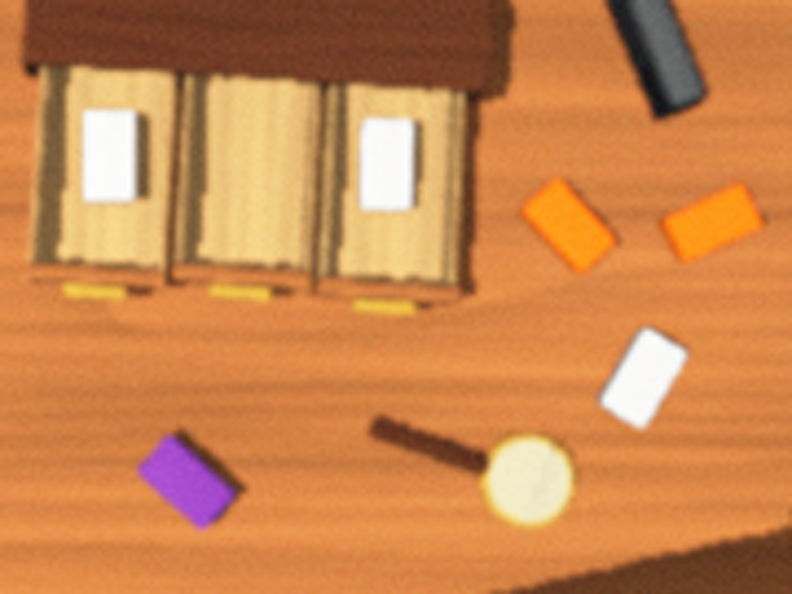

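```bash
python3 - <<'E'
from h import *
I=info("top");P=lambda u,v,z:p2w("top",280+(u+.5)/4.4-.5,150+(v+.5)/4.4-.5,z,I)
c=[P(*q,24) for q in[(649,327),(688,352),(640,430),(600,403)]]
print("spare",c,np.mean(c,0));
for i in range(4):print(np.linalg.norm(c[i]-c[i-1]),np.degrees(np.arctan2(*(c[i]-c[i-1])[[1,0]])))
print("roof front",P(28,68,66),P(500,96,66))
for n,q in dict(L=[(35,278),(165,284)],M=[(175,281),(310,290)],R=[(318,292),(462,297)]).items(): print(n,[P(*a,55) for a in q])
print("pulls",[P(*a,42) for a in[(95,298),(240,299),(384,312)]])
print("tins",P(110,156,36),P(387,165,36), "lens",P(529,480,8),"or",P(569,225,24),P(713,222,24))
print("midwalls",[P(*a,46) for a in[(188,75),(178,264),(322,85),(313,275)]])
E
```

```text
spare [array([ 472.3, -323.6,   24. ]), array([ 454.5, -351.6,   24. ]), array([ 398.8, -316. ,   24. ]), array([ 417.9, -287.5,   24. ])] [ 435.875 -319.675   24.   ]
65.28836037150883 -33.568368941976395
33.178908963376124 -122.44470325921145
66.10484097250367 147.41579842865085
34.30830803172897 56.17097774358884
roof front [648.7 119.6  66. ] [ 631.9 -207.8   66. ]
L [array([504.3, 114.2,  55. ]), array([500.5,  24.3,  55. ])]
M [array([502.6,  17.4,  55. ]), array([496.8, -76.4,  55. ])]
R [array([495.4, -82. ,  55. ]), array([ 492.4, -182.5,   55. ])]
pulls [array([490.9,  73. ,  42. ]), array([490.7, -28.6,  42. ]), array([ 482., -130.,   42.])]
tins [591.5  63.2  36. ] [ 586.4 -133.5   36. ] lens [ 361.8 -239.8    8. ] or [ 545.3 -266.6   24. ] [ 548.  -371.3   24. ]
midwalls [array([648.1,   8.5,  46. ]), array([514.8,  15.1,  46. ]), array([641.8, -86.1,  46. ]), array([507.6, -79.5,  46. ])]
```

```bash
cat > go.py <<'E'
import sys
from h import *
from scipy.spatial.transform import Rotation as R
# args: x y z yawOfToolX -> remaining shift in tool units and turn about tool z in units
s=env.read_state();q=s["ee_rot"];r=R.from_quat([q[1],q[2],q[3],q[0]]);M=r.as_matrix()
x,y,z,a=map(float,sys.argv[1:5]);a=np.radians(a)
tx=np.array([np.cos(a),np.sin(a),0]);G=np.column_stack([tx,np.cross([0,0,-1],tx),[0,0,-1]])
print("t",round(s["t"],2),"pos",np.round(s["ee_pos"],1),"yaw",np.degrees(np.arctan2(M[1,0],M[0,0])).round(1),"w",round(s["gripper_width"],1),"F",np.round(s["wrist_force"],1),"q",np.round(s["q"],2))
print("turn",(np.degrees((r.inv()*R.from_matrix(G)).as_rotvec())/6).round(2),"shift",(M.T@(np.array([x,y,z])-s["ee_pos"])/30).round(2))
E
python3 -m creep '[[[0,0,1,0,0,0.35,1],[0,0,1,0,0,0.35,1],[0,0,1,0,0,0.35,1],[0,0,1,0,0,0.35,1],[0,0,1,0,0,0.35,1],[0,0,1,0,0,0.35,1],[0,0,1,0,0,0.35,1],[0,0,1,0,0,0.35,1]]]' 40; python3 go.py 436 -320 80 -33
```

```text
t: 0.82
ee_pos: [161.0, -551.8, 146.5]
ee_rot: [-0.0, 0.961, -0.276, -0.0]
wrist_force: [-0.0, 0.7, -0.2]
gripper_width: 85.8
t 0.82 pos [ 161.  -551.8  146.5] yaw -32.0 w 85.8 F [-0.   0.7 -0.2] q [-1.41  0.33  1.64 -0.    1.17  0.72]
turn [-0.    0.    0.16] shift [  3.67 -11.41   2.22]
```

```bash
python3 -m creep '[[[0,0,0.16,0.4,-1,0,1],[0,0,0,0.4,-1,0,1],[0,0,0,0.4,-1,0,1],[0,0,0,0.4,-1,0,1],[0,0,0,0.4,-1,0,1],[0,0,0,0.4,-1,0,1],[0,0,0,0.4,-1,0,1],[0,0,0,0.4,-1,0,1]]]' >/dev/null
python3 -m creep '[[[0,0,0,0.1,-0.8,0,1],[0,0,0,0.1,-0.8,0,1],[0,0,0,0.1,-0.8,0,1],[0,0,0,0.1,-0.8,0,1],[0,0,0,0,0,0,1],[0,0,0,0,0,0,1],[0,0,0,0,0,0,1],[0,0,0,0,0,0,1]]]' >/dev/null
python3 go.py 436 -320 80 -33; python3 - <<'E'
from h import *
import json
I=info("wrist");snap("wrist","w1",None,1.25)
print(w2p("wrist",[436,-320,24],I))
np.savez("w1.npz",f=I[0],cx=I[1],cy=I[2],T=I[3])
E
```

```text
t 2.15 pos [ 432.5 -327.9  147.2] yaw -32.7 w 85.4 F [ 0.2 -0.1  0.5] q [-0.78  0.29  1.71 -0.    1.15  1.37]
turn [0.01 0.   0.04] shift [-0.04 -0.29  2.24]
(np.float64(310.2), np.float64(194.7))
```

View pics/w1.png

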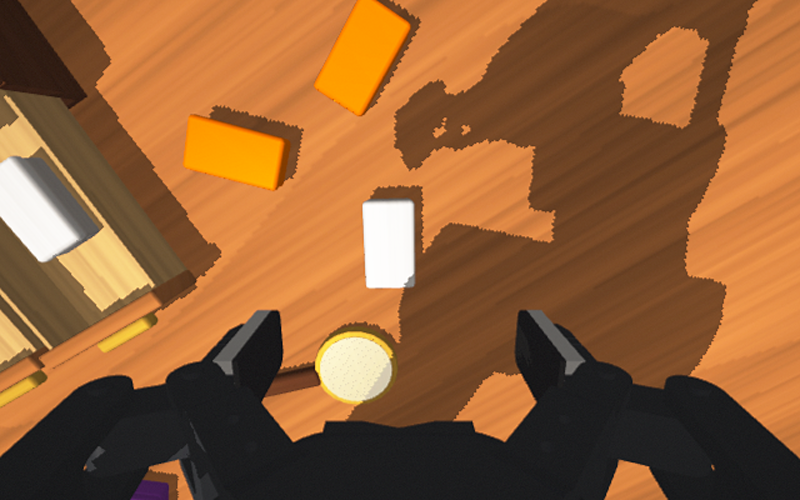

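The spare sits at about (389,243) in this 1.25x picture, which is (311,194.5) unscaled. I predicted (310,195), and it is aligned with the jaws. Descending.

```bash
python3 -m creep '[[[0,0,0,-0.04,-0.29,0.6,1],[0,0,0,0,0,0.8,1],[0,0,0,0,0,0.8,1],[0,0,0,0,0,0.8,1],[0,0,0,0,0,0.8,1],[0,0,0,0,0,0.6,1],[0,0,0,0,0,0.35,1],[0,0,0,0,0,0,1]]]' 
python3 -m creep '[[[0,0,0,0,0,0,0],[0,0,0,0,0,0,0],[0,0,0,0,0,0,0],[0,0,0,0,0,0,0],[0,0,0,0,0,0,0],[0,0,0,0,0,0,0],[0,0,0,0,0,0,0],[0,0,0,0,0,0,0]]]' 40
python3 go.py 436 -320 120 -33
```

```text
t: 2.87
ee_pos: [435.1, -318.8, 2.7]
ee_rot: [-0.001, 0.959, -0.282, -0.002]
wrist_force: [-0.4, 0.5, 0.8]
gripper_width: 85.3
t: 3.53
ee_pos: [437.5, -320.0, 6.2]
ee_rot: [0.001, 0.96, -0.281, 0.001]
wrist_force: [-0.8, 0.7, 7.1]
gripper_width: 35.3
t 3.53 pos [ 437.5 -320.     6.2] yaw -32.7 w 35.3 F [-0.8  0.7  7.1] q [-0.76  0.45  1.88 -0.    0.81  1.38]
turn [ 0.01 -0.03  0.05] shift [-0.03  0.03 -3.79]
```

```bash
python3 -m creep '[[[0,0,0,0,0,-0.3,0],[0,0,0,0,0,-0.6,0],[0,0,0,0,0,-0.7,0],[0,0,0,0,0,-0.7,0],[0,0,0,0,0,-0.7,0],[0,0,0,0,0,-0.7,0],[0,0,0,0,0,-0.3,0],[0,0,0,0,0,0,0]]]' 
python3 go.py 575 -33.5 120 -2.9
```

```text
t: 4.2
ee_pos: [438.0, -320.2, 127.4]
ee_rot: [0.001, 0.96, -0.281, 0.002]
wrist_force: [-0.2, -0.1, -0.0]
gripper_width: 35.0
t 4.2 pos [ 438.  -320.2  127.4] yaw -32.7 w 35.0 F [-0.2 -0.1 -0. ] q [-0.76  0.3   1.74  0.    1.09  1.38]
turn [ 0.02 -0.05 -4.96] shift [ -1.32 -10.51   0.23]
```

```bash
python3 -m creep '[[[0,0,0,-0.12,-1,0,0],[0,0,0,-0.12,-1,0,0],[0,0,0,-0.12,-1,0,0],[0,0,0,-0.12,-1,0,0],[0,0,0,-0.12,-1,0,0],[0,0,0,-0.12,-1,0,0],[0,0,0,-0.12,-1,0,0],[0,0,0,-0.12,-1,0,0]]]' >/dev/null
python3 -m creep '[[[0,0,0,-0.12,-0.84,0,0],[0,0,0,-0.12,-0.84,0,0],[0,0,0,-0.12,-0.84,0,0],[0,0,-1,0,0,0,0],[0,0,-1,0,0,0,0],[0,0,-1,0,0,0,0],[0,0,-1,0,0,0,0],[0,0,-1,0,0,0,0]]]' >/dev/null
python3 -m creep '[[[0,0,0,0,0,0,0],[0,0,0,0,0,0,0],[0,0,0,0,0,0,0],[0,0,0,0,0,0,0],[0,0,0,0,0,0,0],[0,0,0,0,0,0,0],[0,0,0,0,0,0,0],[0,0,0,0,0,0,0]]]' >/dev/null
python3 go.py 575 -33.5 120 -2.9
python3 - <<'E'
from h import *
snap("side","s2",(250,130,400,240),5);snap("wrist","w2",None,1.25)
I=info("wrist");print([w2p("wrist",p,I) for p in([507.6,-79.5,46],[514.8,15.1,46])])
E
```

```text
t 6.2 pos [573.9 -32.3 124.8] yaw -2.7 w 35.0 F [-0.3  0.7 -0.8] q [-0.18  0.35  1.67 -0.    1.12  1.44]
turn [ 0.   -0.    0.03] shift [0.04 0.04 0.16]
[(np.float64(384.5), np.float64(286.1)), (np.float64(264.3), np.float64(283.1))]
```

View pics/w2.png

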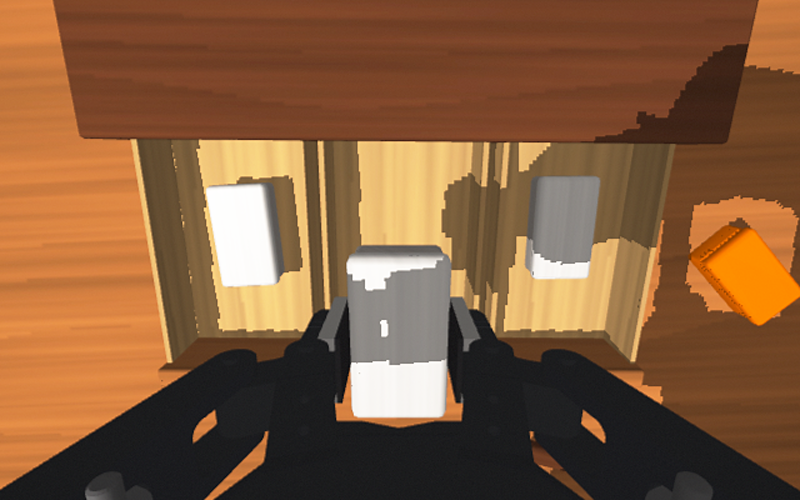

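The tin is held straight, and the middle drawer's side-wall tops meet the roof edge at about x=325 and x=478. I'll check the drawer's centre line from these.

```bash
python3 - <<'E'
from h import *
I=info("wrist");P=lambda u,v,z:p2w("wrist",u/1.25,v/1.25,z,I)
for q in[(320,141),(326,300),(333,141),(474,141),(488,141),(478,300)]:print(q,P(*q,46))
print("walls at roof",[P(*q,46) for q in[(307,141),(497,141)]],"roof",[P(*q,66) for q in [(80,138),(727,143)]], "front in",[P(*q,46) for q in[(190,333),(610,336)]])
E
```

```text
(320, 141) [643.8   8.6  46. ]
(326, 300) [551.2  14.3  46. ]
(333, 141) [643.5   1.6  46. ]
(474, 141) [639.8 -75.   46. ]
(488, 141) [639.4 -82.6  46. ]
(478, 300) [546.8 -77.7  46. ]
walls at roof [array([644.2,  15.7,  46. ]), array([639.2, -87.5,  46. ])] roof [array([650.5, 123. ,  66. ]), array([ 632.8, -196.4,   66. ])] front in [array([533.4, 100.8,  46. ]), array([ 518.8, -159.8,   46. ])]
```

```bash
python3 -m creep '[[[0,0,0,0.04,0.04,0.3,0],[0,0,0,0,0,0.6,0],[0,0,0,0,0,0.6,0],[0,0,0,0,0,0.6,0],[0,0,0,0,0,0.5,0],[0,0,0,0,0,0.4,0],[0,0,0,0,0,0.3,0],[0,0,0,0,0,0,0]]]' 
python3 -m creep '[[[0,0,0,0,0,0.04,0],[0,0,0,0,0,0.04,0],[0,0,0,0,0,0.04,0],[0,0,0,0,0,0.03,0],[0,0,0,0,0,0.03,0],[0,0,0,0,0,0,0],[0,0,0,0,0,0,0],[0,0,0,0,0,0,0]]]'
```

```text
t: 6.97
ee_pos: [573.5, -33.3, 23.4]
ee_rot: [-0.0, 1.0, -0.024, -0.002]
wrist_force: [-1.0, 0.1, -0.3]
gripper_width: 35.0
t: 7.63
ee_pos: [575.2, -33.5, 20.6]
ee_rot: [0.0, 1.0, -0.024, 0.0]
wrist_force: [-0.1, 0.0, -0.9]
gripper_width: 35.0
```

```bash
python3 -m creep '[[[0,0,0,0,0,0.03,0],[0,0,0,0,0,0.03,0],[0,0,0,0,0,0.03,0],[0,0,0,0,0,0,0],[0,0,0,0,0,0,0],[0,0,0,0,0,0,0],[0,0,0,0,0,0,0],[0,0,0,0,0,0,0]]]'
```

```text
t: 8.3
ee_pos: [575.5, -33.5, 18.2]
ee_rot: [0.0, 1.0, -0.024, 0.0]
wrist_force: [-0.8, -0.0, 5.0]
gripper_width: 35.0
```

Contact (5 N). Opening only partway so the finger backs clear the side walls.

```bash
python3 -m creep '[[[0,0,0,0,0,0,0.5],[0,0,0,0,0,0,0.55],[0,0,0,0,0,0,0.57],[0,0,0,0,0,0,0.57],[0,0,0,0,0,0,0.57],[0,0,0,0,0,0,0.57],[0,0,0,0,0,0,0.57],[0,0,0,0,0,0,0.57]]]'
python3 -m creep '[[[0,0,0,0,0,-0.3,0.57],[0,0,0,0,0,-0.6,0.57],[0,0,0,0,0,-0.8,0.57],[0,0,0,0,0,-0.8,0.57],[0,0,0,0,0,-0.8,0.57],[0,0,0,0,0,-0.7,0.57],[0,0,0,0,0,-0.2,0.57],[0,0,0,0,0,0,0.57]]]'
python3 - <<'E'
from h import *
I=info("wrist");snap("wrist","w3",None,1.25)
P=lambda u,v,z:p2w("wrist",u/1.25,v/1.25,z,I);np.savez("w3.npz",f=I[0],cx=I[1],cy=I[2],T=I[3])
E
```

```text
t: 8.97
ee_pos: [575.1, -33.5, 17.6]
ee_rot: [0.0, 1.0, -0.024, -0.0]
wrist_force: [0.7, -0.7, -0.9]
gripper_width: 48.4
t: 9.63
ee_pos: [576.5, -33.7, 146.1]
ee_rot: [0.0, 1.0, -0.024, 0.002]
wrist_force: [0.1, 0.6, -0.4]
gripper_width: 48.8
```

View pics/w3.png

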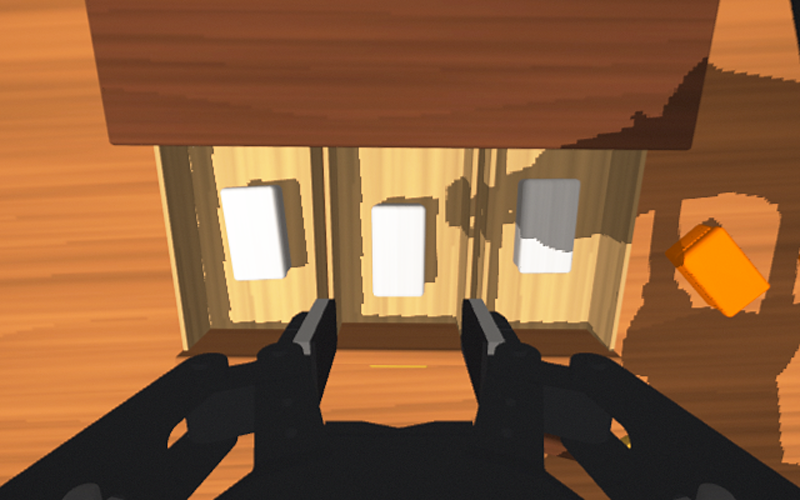

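The spare lies flat and lengthwise in the middle drawer at (398,250), clear of the walls. Next I back off, shut the fingers, lower in front of the middle pull and push.

```bash
python3 -m creep '[[[0,0,0,-0.55,0,0,0.57],[0,0,0,-0.55,0,0,0],[0,0,0,-0.55,0,0,0],[0,0,0,-0.55,0,0,0],[0,0,0,-0.55,0,0,0],[0,0,0,-0.55,0,0,0],[0,0,0,-0.55,0,0,0],[0,0,0,-0.55,0,0,0]]]' >/dev/null
python3 -m creep '[[[0,0,0,0,0,0.3,0],[0,0,0,0,0,0.6,0],[0,0,0,0,0,0.7,0],[0,0,0,0,0,0.7,0],[0,0,0,0,0,0.7,0],[0,0,0,0,0,0.6,0],[0,0,0,0,0,0.4,0],[0,0,0,0,0,0.1,0]]]'
python3 -m creep '[[[0,0,0,0.3,0,0,0],[0,0,0,0.3,0,0,0],[0,0,0,0.25,0,0,0],[0,0,0,0.2,0,0,0],[0,0,0,0.2,0,0,0],[0,0,0,0.2,0,0,0],[0,0,0,0.2,0,0,0],[0,0,0,0.2,0,0,0]]]'
python3 go.py 620 -36 22 -2.9
```

```text
t: 11.02
ee_pos: [441.0, -26.8, 17.4]
ee_rot: [-0.001, 1.0, -0.024, -0.003]
wrist_force: [-1.2, -0.1, 0.3]
gripper_width: -0.5
t: 11.68
ee_pos: [498.9, -29.9, 20.9]
ee_rot: [0.0, 1.0, -0.024, -0.0]
wrist_force: [-1.4, 0.1, 1.4]
gripper_width: 0.1
t 11.68 pos [498.9 -29.9  20.9] yaw -2.7 w 0.1 F [-1.4  0.1  1.4] q [-0.2   0.38  1.96 -0.    0.8   1.42]
turn [0.   0.   0.03] shift [ 4.04  0.01 -0.04]
```

```bash
python3 -m creep '[[[0,0,0,0.2,0,0,0],[0,0,0,0.2,0,0,0],[0,0,0,0.2,0,0,0],[0,0,0,0.2,0,0,0],[0,0,0,0.2,0,0,0],[0,0,0,0.2,0,0,0],[0,0,0,0.2,0,0,0],[0,0,0,0.2,0,0,0]]]'
python3 -m creep '[[[0,0,0,0.2,0,0,0],[0,0,0,0.2,0,0,0],[0,0,0,0.2,0,0,0],[0,0,0,0.2,0,0,0],[0,0,0,0.2,0,0,0],[0,0,0,0.2,0,0,0],[0,0,0,0.2,0,0,0],[0,0,0,0.2,0,0,0]]]'
python3 -m creep '[[[0,0,0,0.1,0,0,0],[0,0,0,0.1,0,0,0],[0,0,0,0.1,0,0,0],[0,0,0,0.1,0,0,0],[0,0,0,0,0,0,0],[0,0,0,0,0,0,0],[0,0,0,0,0,0,0],[0,0,0,0,0,0,0]]]'
```

```text
t: 12.35
ee_pos: [547.2, -32.3, 20.6]
ee_rot: [0.0, 1.0, -0.024, -0.0]
wrist_force: [-1.3, -1.0, 0.7]
gripper_width: -0.2
t: 13.02
ee_pos: [595.1, -34.5, 20.7]
ee_rot: [0.0, 1.0, -0.024, -0.0]
wrist_force: [-1.6, -1.1, 0.1]
gripper_width: 0.2
t: 13.68
ee_pos: [606.7, -34.9, 20.8]
ee_rot: [-0.0, 1.0, -0.024, 0.0]
wrist_force: [0.6, -0.1, -0.6]
gripper_width: 0.1
```

```bash
python3 -m creep '[[[0,0,0,0.1,0,0,0],[0,0,0,0.1,0,0,0],[0,0,0,0.1,0,0,0],[0,0,0,0.05,0,0,0],[0,0,0,0.05,0,0,0],[0,0,0,0,0,0,0],[0,0,0,0,0,0,0],[0,0,0,0,0,0,0]]]'
```

```text
t: 14.35
ee_pos: [609.0, -34.9, 20.1]
ee_rot: [-0.0, 1.0, -0.023, -0.01]
wrist_force: [-16.4, -1.0, 12.2]
gripper_width: -0.2
```

Home (16 N stop, at the predicted spot). Now the left one.

```bash
python3 -m creep '[[[0,0,0,-0.6,0,0,0],[0,0,0,-0.8,0,0,0],[0,0,0,-0.8,0,0,0],[0,0,0,-0.8,0,0,0],[0,0,0,-0.8,0,0,0],[0,0,0,-0.8,0,0,0],[0,0,0,-0.7,0,0,0],[0,0,0,-0.2,0,0,0]]]'
python3 -m creep '[[[0,0,0,0,-0.5,0,0],[0,0,0,0,-0.6,0,0],[0,0,0,0,-0.6,0,0],[0,0,0,0,-0.6,0,0],[0,0,0,0,-0.6,0,0],[0,0,0,0,-0.5,0,0],[0,0,0,0,0,0,0],[0,0,0,0,0,0,0]]]'
python3 go.py 614 67 20.5 -2.9; python3 - <<'E'
from h import *
snap("top","top3",(280,150,460,285),4.4)
E
```

```text
t: 15.02
ee_pos: [449.7, -27.1, 20.5]
ee_rot: [-0.0, 1.0, -0.024, -0.002]
wrist_force: [-1.7, 1.2, 0.2]
gripper_width: -0.4
t: 15.68
ee_pos: [460.0, 74.6, 20.8]
ee_rot: [0.0, 1.0, -0.023, 0.001]
wrist_force: [-0.1, 0.1, 0.1]
gripper_width: 0.3
t 15.68 pos [460.   74.6  20.8] yaw -2.6 w 0.3 F [-0.1  0.1  0.1] q [ 0.01  0.34  2.03 -0.    0.77  1.63]
turn [ 0.   -0.02  0.05] shift [5.14 0.02 0.02]
```

View pics/top3.png

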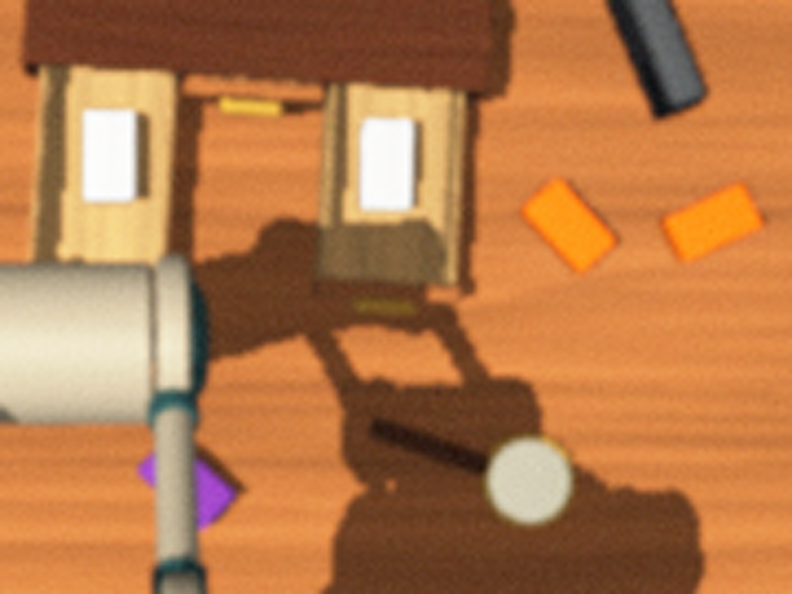

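The middle drawer is home with its pull at (250,106), the other two are still out, and nothing else has moved. Pushing the left one.

```bash
python3 -m creep '[[[0,0,0,0.2,0,0,0],[0,0,0,0.2,0,0,0],[0,0,0,0.2,0,0,0],[0,0,0,0.2,0,0,0],[0,0,0,0.2,0,0,0],[0,0,0,0.2,0,0,0],[0,0,0,0.2,0,0,0],[0,0,0,0.2,0,0,0]]]'
python3 -m creep '[[[0,0,0,0.2,0,0,0],[0,0,0,0.2,0,0,0],[0,0,0,0.2,0,0,0],[0,0,0,0.2,0,0,0],[0,0,0,0.2,0,0,0],[0,0,0,0.2,0,0,0],[0,0,0,0.2,0,0,0],[0,0,0,0.2,0,0,0]]]'
python3 -m creep '[[[0,0,0,0.2,0,0,0],[0,0,0,0.2,0,0,0],[0,0,0,0.2,0,0,0],[0,0,0,0.2,0,0,0],[0,0,0,0.2,0,0,0],[0,0,0,0.2,0,0,0],[0,0,0,0.2,0,0,0],[0,0,0,0.1,0,0,0]]]'
python3 -m creep '[[[0,0,0,0.1,0,0,0],[0,0,0,0.1,0,0,0],[0,0,0,0.1,0,0,0],[0,0,0,0.1,0,0,0],[0,0,0,0.05,0,0,0],[0,0,0,0.05,0,0,0],[0,0,0,0,0,0,0],[0,0,0,0,0,0,0]]]'
```

```text
t: 16.4
ee_pos: [506.8, 71.6, 20.5]
ee_rot: [0.0, 1.0, -0.024, -0.0]
wrist_force: [-1.6, -1.8, 0.2]
gripper_width: 0.2
t: 17.07
ee_pos: [555.0, 69.5, 20.6]
ee_rot: [0.0, 1.0, -0.024, -0.0]
wrist_force: [-1.4, -1.3, -0.9]
gripper_width: -0.3
t: 17.73
ee_pos: [600.7, 67.4, 20.8]
ee_rot: [-0.0, 1.0, -0.024, 0.001]
wrist_force: [-1.4, -1.5, 0.1]
gripper_width: 0.1
t: 18.4
ee_pos: [614.7, 66.9, 20.7]
ee_rot: [-0.0, 1.0, -0.024, 0.0]
wrist_force: [-0.5, -0.1, -0.0]
gripper_width: -0.1
```

```bash
python3 -m creep '[[[0,0,0,0.1,0,0,0],[0,0,0,0.1,0,0,0],[0,0,0,0.05,0,0,0],[0,0,0,0.05,0,0,0],[0,0,0,0,0,0,0],[0,0,0,0,0,0,0],[0,0,0,0,0,0,0],[0,0,0,0,0,0,0]]]'
```

```text
t: 19.07
ee_pos: [614.7, 66.9, 20.2]
ee_rot: [0.0, 1.0, -0.023, -0.009]
wrist_force: [-15.8, -0.3, 11.2]
gripper_width: 0.2
```

```bash
python3 -m creep '[[[0,0,0,-0.6,0,0,0],[0,0,0,-0.8,0,0,0],[0,0,0,-0.8,0,0,0],[0,0,0,-0.8,0,0,0],[0,0,0,-0.8,0,0,0],[0,0,0,-0.8,0,0,0],[0,0,0,-0.6,0,0,0],[0,0,0,-0.2,0,0,0]]]' >/dev/null
python3 -m creep '[[[0,0,0,0,0.6,0,0],[0,0,0,0,0.9,0,0],[0,0,0,0,0.9,0,0],[0,0,0,0,0.9,0,0],[0,0,0,0,0.9,0,0],[0,0,0,0,0.9,0,0],[0,0,0,0,0.9,0,0],[0,0,0,0,0.7,0,0]]]' >/dev/null
python3 -m creep '[[[0,0,0,0,0.1,0,0],[0,0,0,0.2,0,0,0],[0,0,0,0.2,0,0,0],[0,0,0,0.2,0,0,0],[0,0,0,0.2,0,0,0],[0,0,0,0.2,0,0,0],[0,0,0,0.2,0,0,0],[0,0,0,0.2,0,0,0]]]'
python3 go.py 604 -138 20.5 -2.9
```

```text
t: 21.07
ee_pos: [494.4, -131.0, 20.6]
ee_rot: [-0.0, 1.0, -0.023, -0.0]
wrist_force: [-1.7, 0.9, 1.5]
gripper_width: -0.3
t 21.07 pos [ 494.4 -131.    20.6] yaw -2.6 w -0.3 F [-1.7  0.9  1.5] q [-0.4   0.39  1.93  0.    0.82  1.22]
turn [-0.    0.01  0.04] shift [3.66 0.07 0.  ]
```

```bash
python3 -m creep '[[[0,0,0,0.2,0,0,0],[0,0,0,0.2,0,0,0],[0,0,0,0.2,0,0,0],[0,0,0,0.2,0,0,0],[0,0,0,0.2,0,0,0],[0,0,0,0.2,0,0,0],[0,0,0,0.2,0,0,0],[0,0,0,0.2,0,0,0]]]'
python3 -m creep '[[[0,0,0,0.2,0,0,0],[0,0,0,0.2,0,0,0],[0,0,0,0.2,0,0,0],[0,0,0,0.2,0,0,0],[0,0,0,0.2,0,0,0],[0,0,0,0.2,0,0,0],[0,0,0,0.2,0,0,0],[0,0,0,0.2,0,0,0]]]'
python3 -m creep '[[[0,0,0,0.1,0,0,0],[0,0,0,0.1,0,0,0],[0,0,0,0.1,0,0,0],[0,0,0,0.1,0,0,0],[0,0,0,0.1,0,0,0],[0,0,0,0.1,0,0,0],[0,0,0,0.05,0,0,0],[0,0,0,0,0,0,0]]]'
```

```text
t: 21.73
ee_pos: [542.3, -134.1, 20.6]
ee_rot: [0.0, 1.0, -0.024, -0.0]
wrist_force: [-0.7, 1.2, -0.6]
gripper_width: -0.2
t: 22.4
ee_pos: [590.5, -136.6, 20.8]
ee_rot: [0.0, 1.0, -0.024, 0.0]
wrist_force: [-1.7, -0.4, -0.9]
gripper_width: 0.1
t: 23.07
ee_pos: [603.3, -136.9, 20.6]
ee_rot: [-0.0, 1.0, -0.023, -0.006]
wrist_force: [-13.8, -2.9, 8.9]
gripper_width: 0.4
```

```bash
python3 -m creep '[[[0,0,0,-0.4,0,0,0],[0,0,0,-0.7,0,0,0],[0,0,0,-0.7,0,-0.5,0],[0,0,0,-0.7,0,-0.7,0],[0,0,0,-0.7,0,-0.7,0],[0,0,0,-0.7,0,-0.7,0],[0,0,0,-0.7,0,-0.7,0],[0,0,0,-0.7,0,-0.5,0]]]' >/dev/null
python3 -m creep '[[[0,0,0,-0.5,0.8,-0.5,0],[0,0,0,-0.5,0.8,-0.5,0],[0,0,0,-0.5,0.8,-0.5,0],[0,0,0,0,0.8,-0.5,0],[0,0,0,0,0.8,0,0],[0,0,0,0,0,0,0],[0,0,0,0,0,0,0],[0,0,0,0,0,0,0]]]'
python3 - <<'E'
from h import *
snap("side","s4",(210,80,460,230),3.2);snap("top","top4",(170,100,460,300),2.7)
E
```

```text
t: 24.4
ee_pos: [399.8, -246.8, 194.4]
ee_rot: [-0.001, 1.0, -0.024, -0.0]
wrist_force: [-1.4, 1.0, 0.4]
gripper_width: -0.0
```

View pics/top4.png

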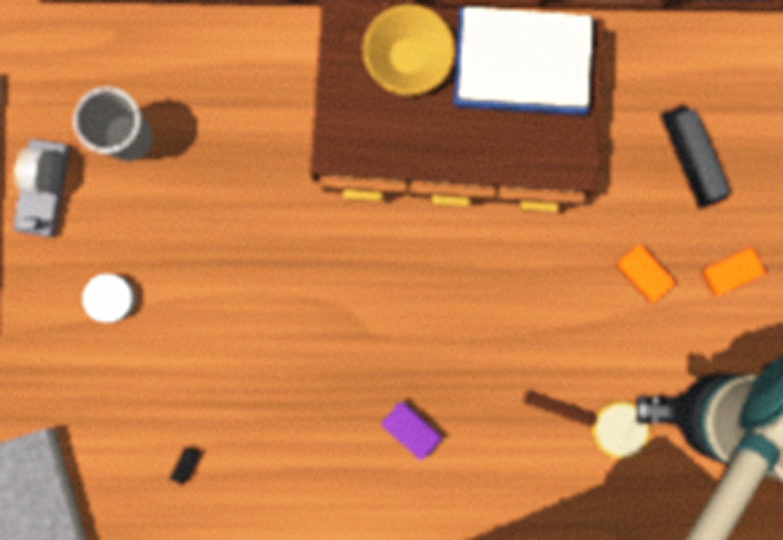

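View pics/s4.png

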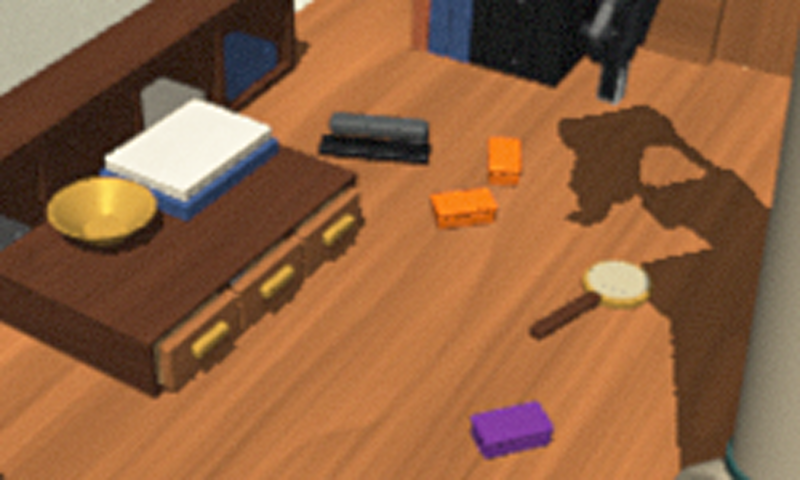

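All three pulls are in line ((362,195), (451,201), (540,207)) and the fronts sit against the carcass. The bystanders and look-alikes have not moved, and the robot is clear. The three end stops were also in line (614.7, 609.0 and 603.3 in x at equal y spacing). Handing in.

```bash
python3 -c "
from h import *
env.hand_in();print(env.read_state()['t'])"
```

```text
the job is handed in; nothing more can be done
the job is handed in; nothing more can be done
```

I laid the spare tin flat and lengthwise in the middle drawer, which was the empty one. I then pushed all three drawers home and handed the job in at about 24.5 s of the 67 s.

- **Tin:** the wrist picture after release showed it lying straight and clear of the drawer walls. I did not see the tins again once the drawers were shut.
- **Drawers:** each push ended against a firm stop of 14–16 N, and the three stop positions lie in one line. In the last pictures the three pulls line up and the fronts sit against the carcass. I did not measure the 6 mm limit directly.
- **Rest of the desk:** the bystanders and the orange and purple look-alikes looked unmoved, and the robot was clear of everything.
- **Disagreements:** none between the checks. The fingers did press on the desk with about 7 N while gripping the spare tin, well under the 40 N limit.

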